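# Sort the stacking cups into two nests

## Task

Sort the metal stacking cups by size into two upright nests: pull the large cup off the small one it is stuck in, lift the two tilted cups out of their sloping stands, and stack the large ones in the large cup that stands alone and the small one in the small cup on the bench. Each cup must sit straight and fully home in the one below; the two bottom cups stay where they stand, and the whisk head and screwdriver lying near by are not pushed about.

Things in the scene. Friction and masses are not known exactly. Their poses are not given: they have to be found in the camera images.
- large_base: large aluminium cup, 100 mm high: tapered body (37 mm wide at the foot, 54 at 65 mm up), then a shoulder and a straight collar, 66 mm wide, 35 tall, to grip; mouth 59 inside; 120 g. Seated in its like, it stands 35 mm higher, shoulder on rim. Origin: centre of the underside, z to the mouth. Stands alone and upright on the bench.
- small_base: small aluminium cup, same form, 85 mm high: tapered body (25 mm wide at the foot, 41 at 50 mm up), then a shoulder and a straight collar, 54 mm wide, 35 tall, to grip; mouth 48 inside; 80 g. Seated in its like, it stands 35 mm higher, shoulder on rim. Origin: centre of the underside, z to the mouth. Upright on the bench, a large cup stuck in its mouth.
- large_stuck: large aluminium cup like large_base (100 mm high, collar 66 mm wide, same origin and axes). At the start it stands upright in the mouth of small_base, its foot on a ledge 53 mm above the bench, its collar free above the small cup's rim. It sits snugly (play under 1 mm) but is not locked: a slow straight pull upwards draws it out.
- large_tilted: large aluminium cup like large_base (100 mm high, collar 66 mm wide, same origin and axes). At the start it hangs by its shoulder in the round hole of large_stand, leaning 35 degrees from vertical, mouth up and towards the robot; only the collar stands above the plate.
- small_tilted: small aluminium cup like small_base (85 mm high, collar 54 mm wide, same origin and axes). At the start it hangs by its shoulder in the round hole of small_stand, leaning 35 degrees from vertical, mouth up and towards the robot; only the collar stands above the plate.
- large_stand: fixed dark steel stand: base plate 120 x 104 mm on the bench, four thin legs and a 104 x 104 x 4 mm top plate that slopes 35 degrees, low edge towards its own -x side, with one round hole of 57 mm. Origin: centre of the foot; the hole's centre in the plate's upper face is 85 mm above it.
- sealer_press: fixed heat sealer between and behind the cups, an obstacle: box 345 mm deep (x), 305 mm wide (y), 105 mm high, with a platen raised above it whose red grip reaches 375 mm high at 60 to 90 mm in front of the origin. Origin: centre of its foot on the bench; it never moves.
- small_stand: the same fixed stand with a hole of 44 mm. Origin at the centre of the foot on the bench; the hole's centre lies 85 mm above it.
- whisk: whisk head lying loose on the bench, a bystander to leave alone. Origin at the centre of its underside.
- screwdriver: screwdriver lying loose on the bench, a bystander to leave alone. Origin at the centre of its underside.
Not all that is in view belongs to the job. What is shaped like the large_stuck but blue or pink is not meant.

How it is judged:
By the outcome, as a careful person would: the job done as asked, in the order asked, and still so for the second after the job is handed in, with the robot touching nothing.
It also fails if it takes over 72 s, if anything falls off the work surface, if the arm or the gripper's body presses on something with over 40 N, if the wrist force passes 120 N, or if a joint passes its speed limit or range.

## Robot

A 6-joint arm with a two-finger parallel gripper is mounted at the origin on a cart in front of the work surface, level with it; the furniture and walls round the work are solid. World frame = base frame: x ahead of the robot, y to its left, z up, the work surface at z = 0. Lengths are in m, angles in rad, forces in N, time in s.
With the tool pointing down it reaches from about 0.35 to 0.975 m from the base axis. Payload 7.1 kg.
Tool frame: the origin (TCP) lies midway between the tips of the shut fingers; the grasp point (between the pads) lies 19 mm behind it; z points along the fingers, x is the direction in which the jaws open and shut, and the axes are right-handed (so a half turn about z gives the same grasp; the last joint's range is limited). The gripper opens to 88 mm and grips with 3 to 60 N. Pads are 20 mm wide; open, the fingers measure 115 mm over their backs; the gripper's body (75 mm by 178 mm) begins 61 mm behind the grasp point.
Start: joints at [-1.286, 0.423, 1.63, -0, 1.089, -0.019], TCP at [0.187, -0.596, 0.223] pointing down, gripper open.
Joint ranges: [-3, 3], [-0.9, 2.11], [0.09, 2.58], [-1.31, 4.45], [0.11, 2.69], [-2.54, 2.54]. Speed limits (rad/s): [2.39, 2.39, 3.01, 3.14, 3.14, 3.14].

## Interface

Orientations are given as a unit quaternion [w, x, y, z].
In Python, from station import move_pose, movel, movej, command_gripper, wait, inverse_kinematics, read_camera, camera_info, MotionError, job_done, get_time, get_joint_pos, get_qvel, get_effort, get_tcp_pos, get_ee_rot, get_ft_force, get_ft_torque, get_grip_width gives the robot as it stands. Calls block until the motion is done:
- move_pose(position, orientation): joint-space move of the TCP to a pose.
- movel(position, frame=None, v=0.15, until_force=None): straight line of the TCP; frame=None keeps the orientation; v is the mean speed in m/s. With until_force (N) it stops when the force on the tool has changed by that much, and returns True; else False.
- movej(angles): joint-space move.
- command_gripper(opening): opening from 0.0 (shut) to 1.0 (fully open); the grip force is fixed at half the most; returns when the fingers have stopped.
- wait(seconds).
- inverse_kinematics(position, orientation): joint angles nearest the present ones, or None.
- read_camera(name): name is "side" or "top"; returns the picture (420x560x3 uint8, red, green, blue); there is no depth.
- camera_info(name): a dict with "intrinsics" (3x3 intrinsics, pixels), "dist" ([k1, k2, p1, p2, k3] as OpenCV has them; the pictures are not rectified), "T" (4x4, takes a point from camera to world coordinates). Camera axes: x right, y up, looking along -z (the intrinsics and any distortion apply to the point x, -y, -z); pixel columns grow to the right and rows downward; lengths in m; the calibration is good to about 2 mm. A picture is of the moment at which its call begins. camera_info takes no time and is no camera call.
A pose or a line that the arm cannot do raises MotionError and nothing moves.
- job_done(): hands the job in, once; it reports no verdict.
Readings, each from a call of its own:
- get_time(): time.
- get_joint_pos(): joint angles.
- get_qvel(): joint speeds.
- get_effort(): joint torques, N m.
- get_tcp_pos(): TCP position.
- get_ee_rot(): TCP orientation.
- get_ft_force(): force on the tool from outside, world axes, zero at the start.
- get_ft_torque(): the same for the moment, N m.
- get_grip_width(): opening from 0.0 (shut) to 1.0 (fully open).
Only numpy, scipy, OpenCV 4.12 (cv2) and the standard library are available. Lean on these libraries where they do the work, as an engineer would, in place of code of your own. Each camera call takes 0.05 s, during which the arm holds its last target.

## Working session

There is one attempt and no reset: what is moved stays moved. The work goes in short steps, each a Python script; the robot and the scene stay as the last script left them, time stands still between calls to the robot, and variables do not carry over. Pictures are saved under pics/ and viewed, and the job is handed in when it is done.

```bash
mkdir -p pics; ls
python3 - <<'E'
from station import *
import cv2,numpy as np
np.set_printoptions(precision=4,suppress=True)
for n in("top","side"):
    im=read_camera(n); cv2.imwrite(f"pics/{n}0.png",im[:,:,::-1]); c=camera_info(n); print(n,c["intrinsics"],c["dist"],c["T"])
print(get_time(),get_joint_pos(),get_tcp_pos(),get_ee_rot(),get_ft_force(),get_grip_width())
E
```

```text
pics
top [[488.4448   0.     279.8486]
 [  0.     488.4448 206.3718]
 [  0.       0.       1.    ]] [0.0282 0.     0.     0.     0.    ] [[ 0.0235  0.9796 -0.1997  0.314 ]
 [-0.9997  0.0224 -0.0075 -0.0615]
 [-0.0028  0.1998  0.9798  1.2894]
 [ 0.      0.      0.      1.    ]]
side [[497.0328   0.     284.3789]
 [  0.     497.0328 213.4109]
 [  0.       0.       1.    ]] [0.0125 0.     0.     0.     0.    ] [[-0.8112  0.2768 -0.5152 -0.0642]
 [-0.5848 -0.3848  0.7141  0.8035]
 [-0.0006  0.8805  0.474   0.6202]
 [ 0.      0.      0.      1.    ]]
0.1 [-1.286   0.4238  1.6306  0.      1.0886 -0.019 ] [ 0.1869 -0.5959  0.222 ] [-0.0004  0.806  -0.592  -0.0006] [-0.0226 -0.5488 -0.0748] 0.9992528242390278
```

View pics/top0.png

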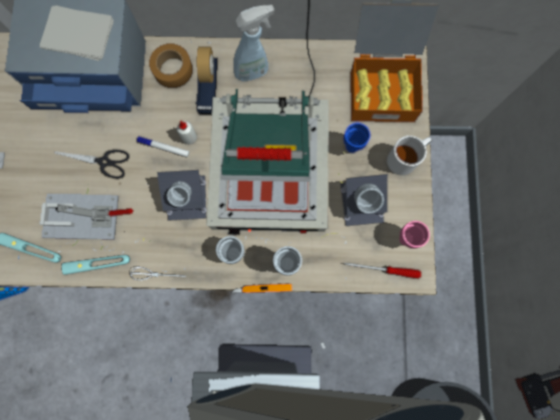

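View pics/side0.png

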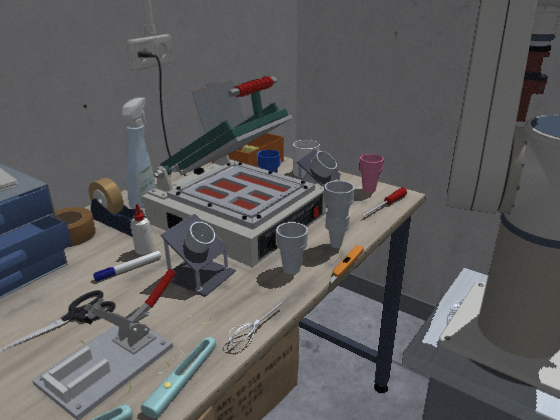

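The top view shows metal cups at (229,250), alone; (288,261), stuck in the small one; (179,194) in the left stand; and (369,198) in the right stand. Possible confusions are the blue cup (357,138), the pink cup (415,235) and the white mug (408,155). The side view shows the lone cup at (292,247) and the stuck pair at (338,200). Next I'll check close crops.

Run:
```python
import cv2,numpy as np
t=cv2.imread("pics/top0.png");s=cv2.imread("pics/side0.png")
def cr(im,x,y,w,h,W,H):return cv2.resize(im[y:y+h,x:x+w],(W,H),interpolation=cv2.INTER_CUBIC)
a=cr(t,205,230,100,75,400,300);b=cr(t,145,160,80,60,400,300);c=cr(t,330,165,80,60,400,300);d=cr(s,265,170,107,80,400,300)
d=cr(s,265,165,160,120,400,300)
cv2.imwrite("pics/crop0.png",np.vstack([np.hstack([a,b]),np.hstack([c,d])]))
```

```text
(no output)
```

View pics/crop0.png

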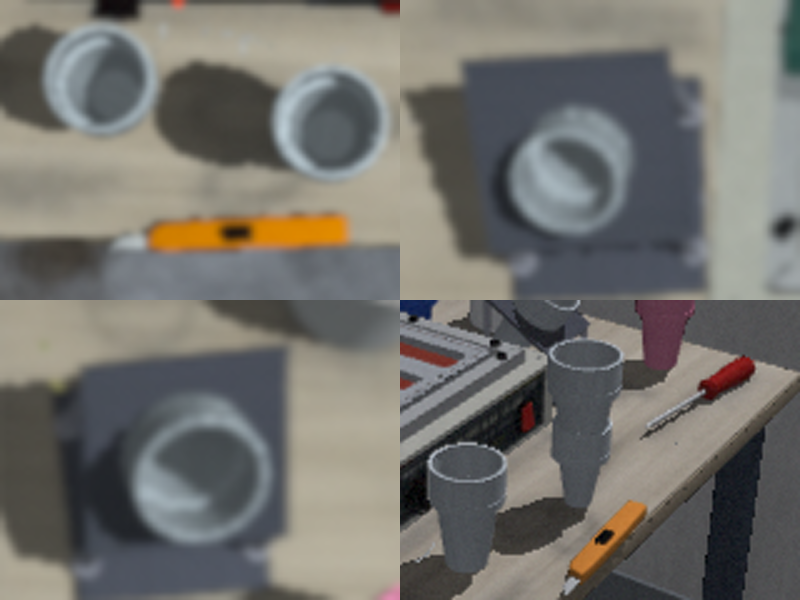

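```bash
cat > h.py <<'E'
import cv2,numpy as np
from station import *
from scipy.optimize import least_squares
from scipy.ndimage import map_coordinates
np.set_printoptions(precision=4,suppress=True)
def ray(name,uv):
    c=camera_info(name);K=np.array(c["intrinsics"]);T=np.array(c["T"])
    p=cv2.undistortPoints(np.array(uv,float).reshape(-1,1,2),K,np.array(c["dist"])).reshape(-1,2)
    d=np.c_[p[:,0],-p[:,1],-np.ones(len(p))]@T[:3,:3].T
    return T[:3,3],d
def proj(name,X):
    c=camera_info(name);K=np.array(c["intrinsics"]);T=np.array(c["T"])
    q=(np.atleast_2d(X)-T[:3,3])@T[:3,:3];q=q*[1,-1,-1]
    return cv2.projectPoints(q,np.zeros(3),np.zeros(3),K,np.array(c["dist"]))[0].reshape(-1,2)
def onplane(name,uv,p0,n):
    o,d=ray(name,uv);t=((p0-o)@n)/(d@n);return o+d*t[:,None]
def basis(n):
    a=np.cross(n,[0,1,0]);a/=np.linalg.norm(a);return a,np.cross(n,a)
def rim(im,name,c0,n,rmid,lo=.8,hi=1.2,it=4,out=False):
    """c0 approx rim centre 3D, n axis; refine within plane by bright-ridge radial peaks (or outer edge)"""
    g=im.max(2).astype(float);n=np.array(n,float);c=np.array(c0,float);a,b=basis(n)
    th=np.radians(np.arange(0,360,5));s=np.linspace(lo,hi,61)
    for k in range(it):
        pts=[]
        for t in th:
            X=c+rmid*s[:,None]*(np.cos(t)*a+np.sin(t)*b)
            uv=proj(name,X);v=map_coordinates(g,[uv[:,1],uv[:,0]],order=1)
            j=np.argmax(v)
            if 2<j<58: pts.append([s[j]*rmid*np.cos(t),s[j]*rmid*np.sin(t)])
        pts=np.array(pts)
        r=least_squares(lambda p:np.hypot(*(pts-p[:2]).T)-p[2],[0,0,rmid],loss="soft_l1",f_scale=.001)
        c=c+r.x[0]*a+r.x[1]*b
    return c,r.x[2],len(pts),np.median(np.abs(r.fun))
def ax(psi): return np.array([-np.sin(np.radians(35))*np.cos(psi),-np.sin(np.radians(35))*np.sin(psi),np.cos(np.radians(35))])
E
cat > m.py <<'E'
from h import *
im={n:cv2.imread(f"pics/{n}0.png")for n in("top","side")}
Z=np.array([0,0,1.])
for nm,uvt,z,uvs in(("base",(229,249),.1,(292,230)),("stuck",(288,261),.153,(339,187))):
    c0=onplane("top",[uvt],np.array([0,0,z]),Z)[0]
    print(nm,c0,rim(im["top"],"top",c0,Z,.03125))
    c0=onplane("side",[uvs],np.array([0,0,z]),Z)[0]
    print(nm,c0,rim(im["side"],"side",c0,Z,.03125))
# tilted: triangulate
for nm,uvt,uvs,r in(("small",(177.5,197),(201,233),.0255),("large",(370.5,200),(324,163),.03125)):
    o1,d1=ray("top",[uvt]);o2,d2=ray("side",[uvs]);A=np.c_[d1[0],-d2[0]];t=np.linalg.lstsq(A,o2-o1,rcond=None)[0]
    print(nm,"tri",o1+d1[0]*t[0],o2+d2[0]*t[1])
    c0=onplane("top",[uvt],np.array([0,0,.1137]),Z)[0]
    for p in (-.1,0,.1): print(p,rim(im["top"],"top",c0,ax(p),r),rim(im["side"],"side",c0,ax(p),r))
E
python3 m.py
```

```text
base [0.4474 0.0692 0.1   ] (array([0.448 , 0.0652, 0.1   ]), np.float64(0.030035964572384784), 64, np.float64(0.0009793185972737078))
base [0.4458 0.0695 0.1   ] (array([0.4478, 0.068 , 0.1   ]), np.float64(0.03108693798678718), 72, np.float64(0.0005776967279311623))
stuck [ 0.4167 -0.0748  0.153 ] (array([ 0.4169, -0.0759,  0.153 ]), np.float64(0.02935429128978696), 52, np.float64(0.0006262255988249057))
stuck [ 0.4178 -0.0701  0.153 ] (array([ 0.4198, -0.0747,  0.153 ]), np.float64(0.031481804946750576), 70, np.float64(0.0007420277406044937))
small tri [0.572  0.2008 0.1109] [0.5754 0.2033 0.1122]
-0.1 (array([0.5748, 0.1972, 0.1163]), np.float64(0.025088419218759407), 64, np.float64(0.0005898233292508867)) (array([0.5728, 0.2019, 0.1145]), np.float64(0.024343897706563148), 72, np.float64(0.0008161027031516731))
0 (array([0.5749, 0.1971, 0.1161]), np.float64(0.0249099290212256), 64, np.float64(0.0006108923568241484)) (array([0.5727, 0.202 , 0.1146]), np.float64(0.024857741419687985), 72, np.float64(0.0005449216371361688))
0.1 (array([0.5749, 0.197 , 0.1159]), np.float64(0.02473134844385171), 65, np.float64(0.0007572227873559184)) (array([0.5727, 0.202 , 0.1147]), np.float64(0.02550155764380606), 72, np.float64(0.0003506202858012796))
large tri [ 0.5776 -0.2774  0.1008] [ 0.5814 -0.2754  0.1012]Traceback (most recent call last):
  File "m.py", line 14, in <module>
    for p in (-.1,0,.1): print(p,rim(im["top"],"top",c0,ax(p),r),rim(im["side"],"side",c0,ax(p),r))
                                 ~~~^^^^^^^^^^^^^^^^^^^^^^^^^^^^
  File "h.py", line 27, in rim
    uv=proj(name,X);v=map_coordinates(g,[uv[:,1],uv[:,0]],order=1)
  File "h.py", line 12, in proj
    c=camera_info(name);K=np.array(c["intrinsics"]);T=np.array(c["T"])
ValueError: time passes only in moves, steps and waits
```

Run:
```python
import cv2,numpy as np
t=cv2.imread("pics/top0.png");s=cv2.imread("pics/side0.png")
def cr(im,x,y,w,h,f=5):
    o=cv2.resize(im[y:y+h,x:x+w],None,fx=f,fy=f,interpolation=cv2.INTER_CUBIC)
    for i in range(0,w,10):cv2.putText(o,str(x+i),(i*f,8),0,.3,(0,255,255));cv2.line(o,(i*f,10),(i*f,14),(0,255,255))
    for i in range(0,h,10):cv2.putText(o,str(y+i),(0,i*f+4),0,.3,(0,255,255))
    return o
o=np.vstack([np.hstack([cr(t,150,160,75,60),cr(t,335,165,75,60)]),np.hstack([cr(s,160,210,75,60),cr(s,295,140,75,60)])])
cv2.imwrite("pics/crop1.png",o)
```

```text
(no output)
```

View pics/crop1.png

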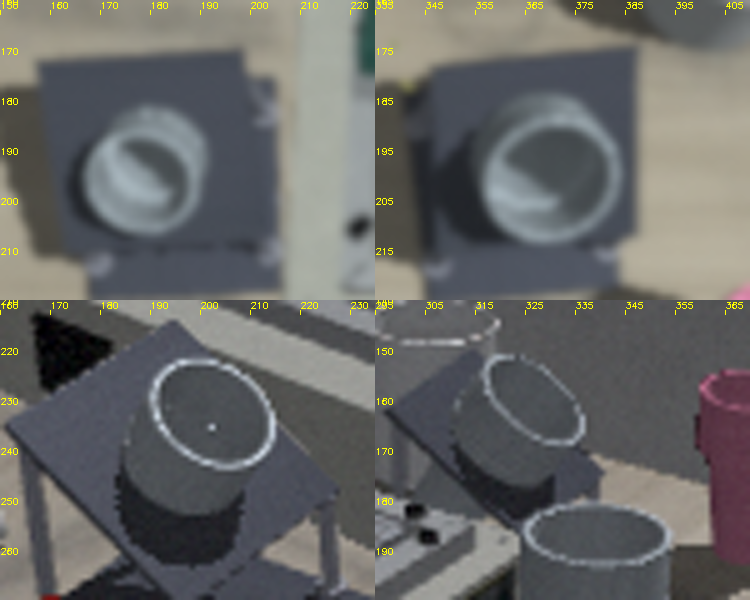

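```bash
python3 - <<'E'
s=open('h.py').read()
s=s.replace("def ray(","import functools\nfrom station import camera_info as _ci\n@functools.lru_cache(None)\ndef camera_info(n): return _ci(n)\ndef ray(",1)
s=s.replace("th=np.radians(np.arange(0,360,5))","th=np.radians(np.arange(0,360,5))",1)
open('h.py','w').write(s)
E
cat > m.py <<'E'
from h import *
im={n:cv2.imread(f"pics/{n}0.png")for n in("top","side")}
Z=np.array([0,0,1.])
def pp(*a): print(*[np.round(x,4) if not isinstance(x,str) else x for x in a])
for nm,uvt,z,uvs in(("base",(229.5,249.2),.1,(292,230)),("stuck",(287.3,260.7),.153,(339,187))):
    c0=onplane("top",[uvt],np.array([0,0,z]),Z)[0]
    pp(nm,c0,*rim(im["top"],"top",c0,Z,.03125,.88,1.1))
    c0=onplane("side",[uvs],np.array([0,0,z]),Z)[0]
    pp(nm,c0,*rim(im["side"],"side",c0,Z,.03125,.88,1.15))
S=np.sin(np.radians(35));C=np.cos(np.radians(35))
lo=.085-.052*S;hi=.085+.052*S
for nm,pts in (("small",dict(top=dict(TL=(157.4,172.6),TR=(198.4,170),BL=(163.6,209.6)),side=dict(TL=(195,214),TR=(227.4,248.6),BL=(161.2,235.4)))),
  ("large",dict(top=dict(TL=(346.4,178.2),TR=(387.4,174.4),BR=(387.4,212.6)),side=dict(BL=(297.6,162.4),TL=(314.4,150.4),TR=(340.6,173),BR=(324,187))))):
    for cam,d in pts.items():
        P={k:onplane(cam,[v],np.array([0,0,hi if k[0]=="T" else lo]),Z)[0] for k,v in d.items()}
        print(nm,cam,P)
for nm,uvt,uvs,r in(("small",(177.5,197),(201,233),.0255),("large",(370,199.5),(325,159.5),.03125)):
    o1,d1=ray("top",[uvt]);o2,d2=ray("side",[uvs]);A=np.c_[d1[0],-d2[0]];t=np.linalg.lstsq(A,o2-o1,rcond=None)[0]
    pp(nm,"tri",o1+d1[0]*t[0],o2+d2[0]*t[1])
    c0=onplane("side",[uvs],np.array([0,0,.1137]),Z)[0]
    for p in (-.1,0,.1):
        for cam in im: pp(p,*rim(im[cam],cam,c0,ax(p),r,.86,1.14))
E
python3 m.py
```

```text
base [0.447  0.0679 0.1   ] [0.4479 0.0666 0.1   ] 0.0309 62 0.0008
base [0.4458 0.0695 0.1   ] [0.4478 0.068  0.1   ] 0.0311 72 0.0006
stuck [ 0.4174 -0.0732  0.153 ] [ 0.4194 -0.0752  0.153 ] 0.0307 56 0.0006
stuck [ 0.4178 -0.0701  0.153 ] [ 0.4199 -0.0747  0.153 ] 0.0315 70 0.0008
small top {'TL': array([0.6321, 0.2538, 0.1148]), 'TR': array([0.6412, 0.1524, 0.1148]), 'BL': array([0.5503, 0.2467, 0.0552])}
small side {'TL': array([0.6389, 0.1559, 0.1148]), 'TR': array([0.4905, 0.2193, 0.1148]), 'BL': array([0.7114, 0.1949, 0.0552])}
large top {'TL': array([ 0.6285, -0.216 ,  0.1148]), 'TR': array([ 0.6405, -0.3175,  0.1148]), 'BR': array([ 0.5556, -0.3285,  0.0552])}
large side {'BL': array([ 0.7047, -0.3294,  0.0552]), 'TL': array([ 0.6349, -0.3097,  0.1148]), 'TR': array([ 0.4958, -0.2156,  0.1148]), 'BR': array([ 0.5511, -0.2297,  0.0552])}
small tri [0.572  0.2008 0.1109] [0.5754 0.2033 0.1122]
-0.1 [0.5751 0.1974 0.1153] 0.0251 64 0.0006
-0.1 [0.5735 0.2012 0.114 ] 0.0244 72 0.0008
0 [0.5752 0.1974 0.1149] 0.0249 65 0.0007
0 [0.5737 0.201  0.1138] 0.0249 72 0.0005
0.1 [0.5753 0.1973 0.1144] 0.0248 65 0.0007
0.1 [0.5739 0.2009 0.1137] 0.0256 72 0.0004
large tri [ 0.5762 -0.274   0.1129] [ 0.5775 -0.2733  0.113 ]
-0.1 [ 0.5747 -0.2753  0.1126] 0.0302 67 0.0007
-0.1 [ 0.575  -0.2742  0.1127] 0.0294 50 0.0014
0 [ 0.5747 -0.2753  0.1123] 0.0305 68 0.0007
0 [ 0.5751 -0.2768  0.1126] 0.0299 60 0.0008
0.1 [ 0.5747 -0.2753  0.1121] 0.0307 67 0.0006
0.1 [ 0.5753 -0.277   0.1124] 0.0306 72 0.0007
```

```bash
cat >> h.py <<'E'
from scipy.spatial.transform import Rotation as Ro
def quat(n,xd):
    z=-np.array(n,float);x=np.array(xd,float);x-=z*(x@z);x/=np.linalg.norm(x)
    q=Ro.from_matrix(np.c_[x,np.cross(z,x),z]).as_quat();return np.array([q[3],*q[:3]])
UP=np.array([0,0,1.])
B=np.array([.4479,.0675]);ST=np.array([.4196,-.075])
PS,PL=.088,.122
nS,nL=ax(PS),ax(PL)
rS=np.array([.5746,.1993,.1137]);rL=np.array([.575,-.276,.1137])
def jx(psi,s): return s*np.array([-np.sin(psi),np.cos(psi),0])
E
python3 - <<'E'
from h import *
for s in(1,-1):
    for nm,p,q in(("stuck",[*ST,.123],quat(UP,jx(0,s))),("stuckhi",[*ST,.30],quat(UP,jx(0,s))),("base",[*B,.105],quat(UP,jx(0,s))),("basehi",[*B,.25],quat(UP,jx(0,s))),
      ("L",rL-.03*nL,quat(nL,jx(PL,s))),("Lhi",rL+.09*nL,quat(nL,jx(PL,s))),("S",rS-.03*nS,quat(nS,jx(PS,s))),("Shi",rS+.09*nS,quat(nS,jx(PS,s)))):
        print(s,nm,inverse_kinematics(list(p),list(q)))
print(get_time())
E
```

```text
1 stuck [-0.2048  0.3019  2.1264 -0.      0.7133 -1.7756]
1 stuckhi [-0.2048  0.0233  1.9607 -0.      1.1576 -1.7756]
1 base [ 0.1233  0.3692  2.0807 -0.      0.6916 -1.4475]
1 basehi [ 0.1233  0.1298  1.9687 -0.      1.0431 -1.4475]
1 L None
1 Lhi None
1 S [0.3937 0.5184 2.1001 4.3547 0.1854 0.6164]
1 Shi [ 0.4469  0.2382  2.1945 -1.0134  0.2397 -0.2724]
-1 stuck [-0.2048  0.3019  2.1264 -0.      0.7133  1.366 ]
-1 stuckhi [-0.2048  0.0233  1.9607 -0.      1.1576  1.366 ]
-1 base [ 0.1233  0.3692  2.0807 -0.      0.6916  1.6941]
-1 basehi [ 0.1233  0.1298  1.9687 -0.      1.0431  1.6941]
-1 L [-0.6412  0.5662  1.9797  1.2849  0.426  -0.3524]
-1 Lhi [-0.7444  0.3299  2.0488  0.9731  0.5571 -0.091 ]
-1 S [ 0.3937  0.5184  2.1001  4.3547  0.1854 -2.5252]
-1 Shi None
0.1
```

Choice confirmed by the crops: right stand (370,199) holds the large cup, left stand (178,197) the small one. I'll start with the stuck cup.

```bash
cat >> h.py <<'E'
def snap(tag,crop=None):
    for n in("top","side"):
        cv2.imwrite(f"pics/{n}{tag}.png",read_camera(n)[:,:,::-1])
    t=cv2.imread(f"pics/top{tag}.png");s=cv2.imread(f"pics/side{tag}.png")
    o=np.hstack([cv2.resize(t[110:290,140:400],(400,277)),cv2.resize(s[110:290,150:400],(400,288))[:277]])
    cv2.imwrite(f"pics/v{tag}.png",o)
def st(): print("t",round(get_time(),2),"tcp",np.array(get_tcp_pos()),"F",np.array(get_ft_force()),"w",round(get_grip_width()*88,1))
E
python3 - <<'E'
from h import *
q=list(quat(UP,jx(0,-1)))
move_pose([*ST,.22],q); st()
movel([*ST,.123],v=.1); st()
command_gripper(0.0); st()
movel([*ST,.128],v=.02); st()
movel([*ST,.175],v=.04); st()
snap(1)
E
```

```text
t 2.15 tcp [ 0.4198 -0.0755  0.2201] F [-0.7947  0.2038  0.694 ] w 88.2
t 3.27 tcp [ 0.42   -0.0751  0.1234] F [ 0.9163 -0.5215  0.0526] w 88.1
t 3.73 tcp [ 0.4198 -0.075   0.1232] F [0.2888 0.5595 2.3791] w 67.2
t 4.13 tcp [ 0.4196 -0.075   0.128 ] F [ 0.3002  0.0024 -1.0688] w 67.0
t 5.46 tcp [ 0.4194 -0.075   0.1748] F [ 0.7133 -0.5546 -1.2969] w 66.8
```

View pics/v1.png

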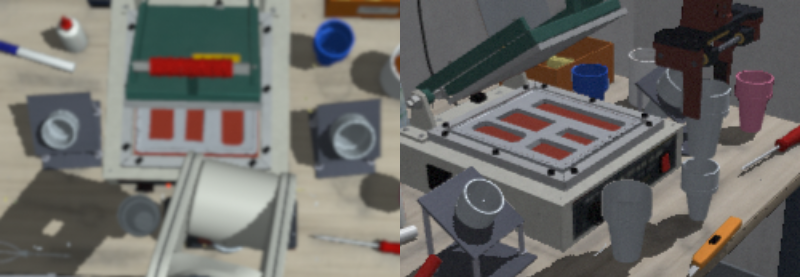

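The large cup is drawn clear and the small base still stands at (700,185) in the composite. Now I'll nest it in the lone large cup.

Run:
```python
from h import *
movel([*ST,.215],v=.12)
movel([*B,.215],v=.15); st()
movel([*B,.125],v=.08); st()
print(movel([*B,.100],v=.02,until_force=4)); st()
snap(2)
```

```text
t 7.16 tcp [0.4476 0.067  0.2148] F [ 0.0182 -0.021  -1.3083] w 67.0
t 8.43 tcp [0.4483 0.0676 0.1254] F [-0.5081 -0.6153 -1.9451] w 67.2
True
t 9.36 tcp [0.448  0.0673 0.1051] F [-0.7828 -0.8711  4.5789] w 66.9
```

View pics/v2.png

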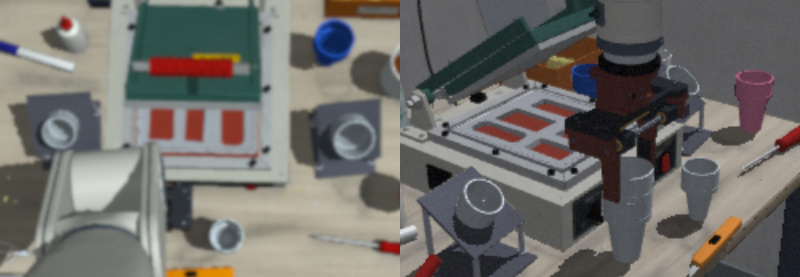

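Contact came at the expected seated height (0.105). I'll release and check.

Run:
```python
from h import *
command_gripper(1.0); st()
movel([*B,.22],v=.15)
move_pose([.42,-.22,.30],list(quat(UP,jx(0,-1))));st()
snap(3)
im={n:cv2.imread(f"pics/{n}3.png")for n in("top","side")}
for cam in im:
    print(cam,"nest",rim(im[cam],cam,[*B,.135],UP,.03125,.88,1.12))
    print(cam,"small",rim(im[cam],cam,[*ST,.085],UP,.0255,.86,1.14))
for z in (.085,.1137):pass
for dl in np.radians([0,5,8,12,15]):
    n=ax(PS);t=np.radians(35)-dl;m=np.array([-np.sin(t)*np.cos(PS),-np.sin(t)*np.sin(PS),np.cos(t)])
    for h in(0,.04,.08): 
        p=rS-.011*nS+h*nS-.019*m
        print(np.degrees(dl),h,inverse_kinematics(list(p),list(quat(m,jx(PS,1)))))
for h in(0,.05,.1): print("L",inverse_kinematics(list(rL+(h-.03)*nL),list(quat(nL,jx(PL,-1)))))
```

```text
t 10.0 tcp [0.4472 0.0674 0.1047] F [-0.7036  0.0006 -0.0114] w 88.0
t 12.07 tcp [ 0.4199 -0.2192  0.2993] F [ 0.2234 -0.6951 -0.0185] w 88.0
top nest (array([0.4468, 0.067 , 0.135 ]), np.float64(0.030065923169815788), 34, np.float64(0.0005207609601466795))
top small (array([ 0.4181, -0.076 ,  0.085 ]), np.float64(0.024488641732129626), 38, np.float64(0.0006016334209798732))
side nest (array([0.4493, 0.0677, 0.135 ]), np.float64(0.03178803219078813), 51, np.float64(0.001231139096895685))
side small (array([ 0.4215, -0.0753,  0.085 ]), np.float64(0.0269269935941094), 45, np.float64(0.0007993224503057943))
0.0 0 [0.3937 0.5184 2.1001 4.3547 0.1854 0.6164]
0.0 0.04 None
0.0 0.08 [ 0.4273  0.3347  2.1701 -1.3038  0.1993  0.0093]
5.0 0 [ 0.3801  0.5075  2.0545 -1.0974  0.1625 -0.224 ]
5.0 0.04 [ 0.3947  0.4199  2.0916 -0.8784  0.1974 -0.4343]
5.0 0.08 [ 0.4108  0.3294  2.1222 -0.7072  0.2466 -0.5967]
8.0 0 [ 0.3722  0.5049  2.0256 -0.6896  0.2015 -0.6366]
8.0 0.04 [ 0.3861  0.4187  2.0622 -0.5787  0.2463 -0.7389]
8.0 0.08 [ 0.4013  0.3301  2.0924 -0.4906  0.3015 -0.8181]
12.000000000000002 0 [ 0.362   0.5056  1.9855 -0.3889  0.2826 -0.9427]
12.000000000000002 0.04 [ 0.3749  0.4215  2.0217 -0.348   0.3302 -0.9751]
12.000000000000002 0.08 [ 0.389   0.3354  2.0517 -0.3124  0.3864 -1.0018]
14.999999999999998 0 [ 0.3546  0.5091  1.9545 -0.2647  0.3516 -1.0703]
14.999999999999998 0.04 [ 0.3668  0.4265  1.9906 -0.245   0.3986 -1.0816]
14.999999999999998 0.08 [ 0.3801  0.3421  2.0205 -0.2267  0.4537 -1.091 ]
L [-0.6412  0.5662  1.9797  1.2849  0.426  -0.3524]
L [-0.6817  0.4683  2.0158  1.1484  0.4698 -0.2375]
L [-0.7257  0.3694  2.0415  1.0202  0.529  -0.13  ]
```

View pics/v3.png

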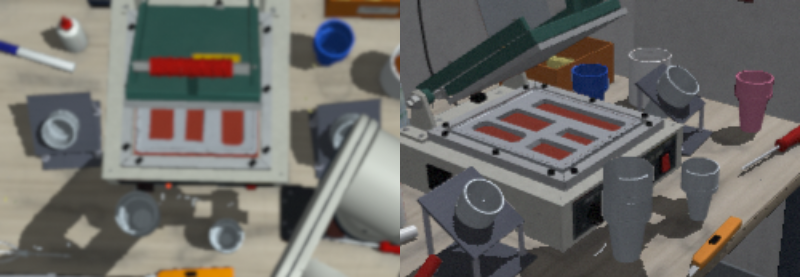

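The nest stands straight in the side view (630,205), and the small base has not moved. Next is the large tilted cup.

Run:
```python
from h import *
q=list(quat(nL,jx(PL,-1)))
move_pose(list(rL+.07*nL),q);st()
print(movel(list(rL-.029*nL),v=.08,until_force=8));st()
snap(4)
```

```text
t 13.27 tcp [ 0.5357 -0.2803  0.1714] F [-0.3915 -0.3768  0.5678] w 88.4
False
t 14.66 tcp [ 0.5915 -0.2742  0.0904] F [ 0.2228 -0.1424 -1.1593] w 88.0
```

View pics/v4.png

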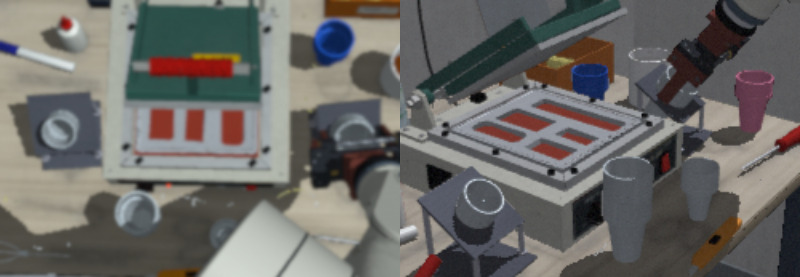

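Run:
```python
from h import *
command_gripper(0.0); st()
movel(list(rL-.019*nL),v=.03);st()
movel(list(rL+.065*nL),v=.08);st()
q=list(quat(UP,jx(0,-1)))
move_pose([.43,-.25,.26],q);st()
snap(5)
```

```text
t 15.23 tcp [ 0.5912 -0.2734  0.0898] F [-3.2631  2.4449  2.103 ] w 66.3
t 15.72 tcp [ 0.5859 -0.275   0.0984] F [-0.4917 -0.5003 -0.6796] w 66.2
t 16.92 tcp [ 0.538  -0.2804  0.1666] F [ 0.2507  0.6907 -2.1981] w 65.8
t 17.99 tcp [ 0.43   -0.2495  0.2593] F [ 0.0778 -0.135  -0.7186] w 65.6
```

Run:
```python
import cv2
s=cv2.imread("pics/side5.png");cv2.imwrite("pics/z5.png",cv2.resize(s[60:260,250:450],(800,600)[::1]))
```

```text
(no output)
```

View pics/z5.png

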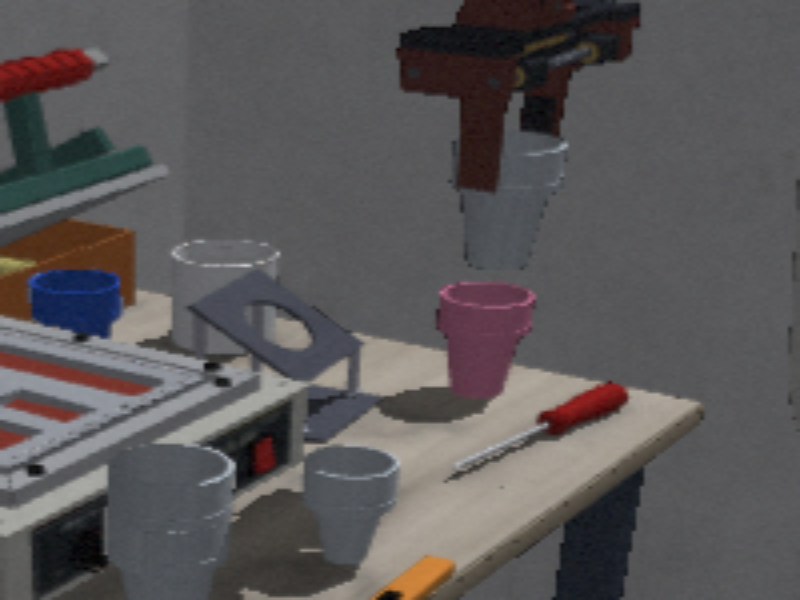

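The cup is held upright, the stand is empty, and the pink cup and screwdriver are untouched. Lowering it onto the nest.

Run:
```python
from h import *
movel([*B,.26],v=.25);st()
movel([*B,.165],v=.1);st()
print(movel([*B,.136],v=.02,until_force=4)); st()
snap(6)
s=cv2.imread("pics/side6.png");cv2.imwrite("pics/z6.png",cv2.resize(s[120:290,230:400],(600,600)))
```

```text
t 19.52 tcp [0.4477 0.0669 0.2599] F [-0.4215 -0.1871 -1.3931] w 65.8
t 20.62 tcp [0.4484 0.0675 0.1655] F [ 0.2737  0.0597 -1.7458] w 66.1
True
t 21.71 tcp [0.4486 0.0678 0.1411] F [0.5193 1.2064 2.5844] w 65.8
```

View pics/z6.png

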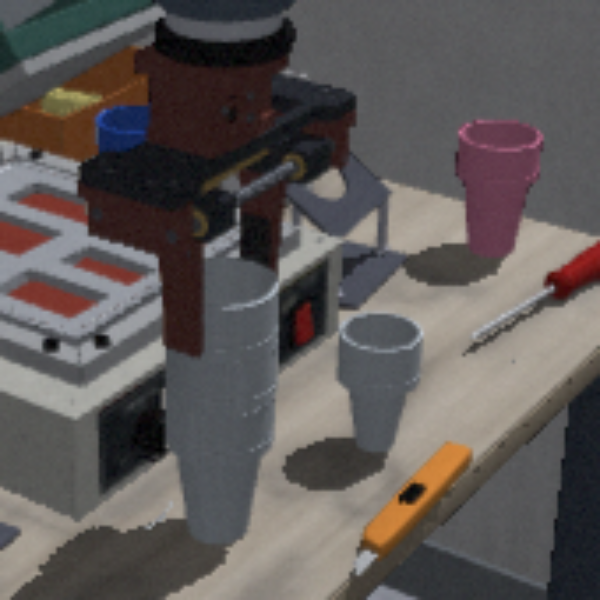

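Seated height matches again (0.1411 against 0.141). I'll release, check, and go to the small tilted cup.

```bash
cat >> h.py <<'E'
DL=np.radians(8)
def tl(t,psi): return np.array([-np.sin(t)*np.cos(psi),-np.sin(t)*np.sin(psi),np.cos(t)])
mS=tl(np.radians(35)-DL,PS)
def pS(h): return list(rS-.011*nS+h*nS-.019*mS)
qS=list(quat(mS,jx(PS,1)))
E
python3 - <<'E'
from h import *
command_gripper(1.0); st()
movel([*B,.26],v=.15)
move_pose([.42,.22,.28],list(quat(UP,jx(0,1))));st()
snap(7)
s=cv2.imread("pics/side7.png");t=cv2.imread("pics/top7.png")
cv2.imwrite("pics/z7.png",np.hstack([cv2.resize(s[150:290,250:390],(400,400)),cv2.resize(t[200:300,190:290],(400,400))]))
move_pose(pS(.08),qS);st()
print(movel(pS(0),v=.08,until_force=8));st()
snap(8)
E
```

```text
t 22.36 tcp [0.4475 0.0675 0.1406] F [-0.162  -0.8791 -0.3484] w 87.9
t 25.68 tcp [0.42   0.2199 0.2799] F [-0.5269  0.3384 -0.4149] w 88.4
t 26.58 tcp [0.5442 0.1966 0.1537] F [ 0.4396 -0.2969 -0.0517] w 88.2
False
t 27.73 tcp [0.5894 0.2006 0.088 ] F [ 0.5325  0.4653 -0.2366] w 87.9
```

View pics/z7.png

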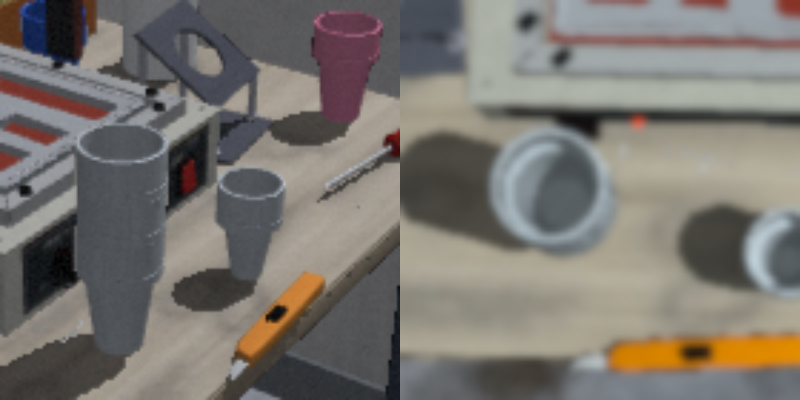

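View pics/v8.png

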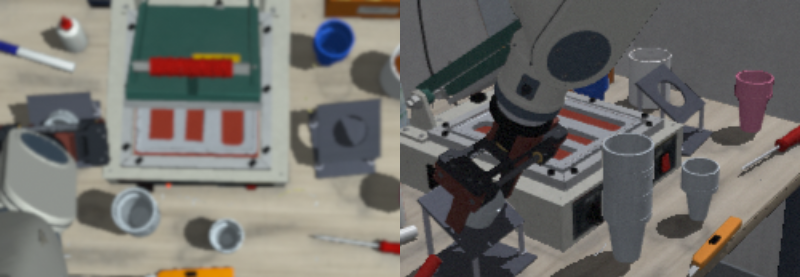

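Run:
```python
from h import *
im={n:cv2.imread(f"pics/{n}7.png")for n in("top","side")}
for cam in im:
    print(cam,"nest",rim(im[cam],cam,[*B,.17],UP,.03125,.88,1.12))
    print(cam,"small",rim(im[cam],cam,[*ST,.085],UP,.0255,.86,1.14))
command_gripper(0.0); st()
movel(pS(.01),v=.03);st()
movel(pS(.075),v=.08);st()
m=tl(-DL,0);q=list(quat(m,jx(0,1)))
move_pose([.42,.2,.26],q);st()
snap(9)
s=cv2.imread("pics/side9.png");cv2.imwrite("pics/z9.png",cv2.resize(s[100:260,150:350],(800,600)))
```

```text
top nest (array([0.4473, 0.0657, 0.17  ]), np.float64(0.030893247493381768), 62, np.float64(0.0006876079576841401))
top small (array([ 0.419 , -0.0759,  0.085 ]), np.float64(0.025084293795084214), 44, np.float64(0.0007043630166705013))
side nest (array([0.4476, 0.0669, 0.17  ]), np.float64(0.031164167633670626), 66, np.float64(0.0005834074846938382))
side small (array([ 0.42  , -0.0745,  0.085 ]), np.float64(0.026157039463918428), 55, np.float64(0.0005480757143919088))
t 28.46 tcp [0.5896 0.2007 0.0879] F [-1.3962  0.3099  0.9499] w 54.3
t 28.94 tcp [0.5837 0.2001 0.0961] F [ 0.6559 -0.7096 -1.5259] w 54.2
t 29.9 tcp [0.5467 0.1968 0.149 ] F [ 0.4509 -0.3382 -1.0023] w 54.2
t 30.77 tcp [0.4201 0.1995 0.259 ] F [ 0.1107  0.0427 -1.1713] w 54.0
```

View pics/z9.png

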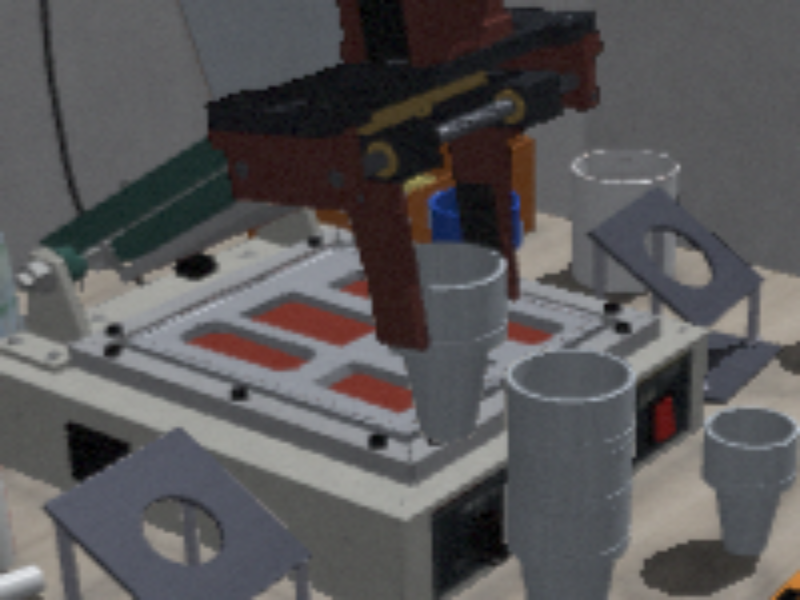

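The small cup is held upright and both stands are empty. Carrying it over to the small base.

Run:
```python
from h import *
m=tl(-DL,0)
def P(rz): return [ST[0]-.019*m[0],ST[1],rz-.011-.019*m[2]]
movel([.39,.15,.28],v=.2)
movel([.39,-.05,.28],v=.2)
movel(P(.24),v=.15);st()
movel(P(.14),v=.08);st()
print(movel(P(.115),v=.02,until_force=4)); st(); print(P(.12))
snap(10)
s=cv2.imread("pics/side10.png");cv2.imwrite("pics/z10.png",cv2.resize(s[120:290,250:420],(600,600)))
```

```text
t 33.16 tcp [ 0.417  -0.0747  0.2104] F [ 0.0013  0.2116 -0.7431] w 54.2
t 34.56 tcp [ 0.4173 -0.0751  0.1106] F [ 0.2425 -0.2304 -1.0019] w 54.3
True
t 35.42 tcp [ 0.4172 -0.0747  0.0921] F [-0.1878  1.4536  4.6413] w 54.3
[np.float64(0.4169557110817587), np.float64(-0.075), np.float64(0.09018490669391016)]
```

View pics/z10.png

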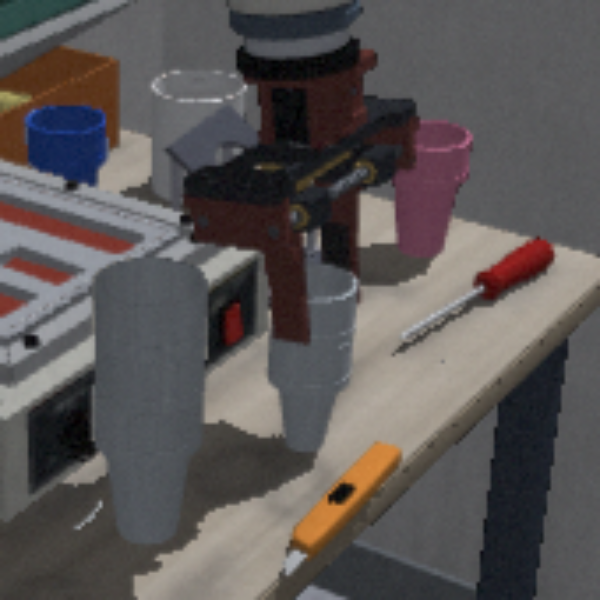

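Run:
```python
from h import *
command_gripper(1.0); st()
p=get_tcp_pos()
movel([p[0],p[1],.25],v=.15)
move_pose([.40,-.3,.28],list(quat(UP,jx(0,1))));st()
snap(11)
im={n:cv2.imread(f"pics/{n}11.png")for n in("top","side")}
for z in(.12,.122):
  for cam in im: print(z,cam,rim(im[cam],cam,[*ST,z],UP,.0255,.88,1.12))
for cam in im: print(cam,"nest",rim(im[cam],cam,[*B,.17],UP,.03125,.88,1.12))
s,t=im["side"],im["top"]
cv2.imwrite("pics/z11.png",np.hstack([cv2.resize(s[150:290,260:400],(400,400)),cv2.resize(t[210:310,200:300],(400,400))]))
```

```text
t 36.23 tcp [ 0.4165 -0.0748  0.092 ] F [-0.7816  0.0553 -0.5891] w 88.1
t 38.34 tcp [ 0.3998 -0.2991  0.2793] F [1.0058 0.719  0.011 ] w 88.3Traceback (most recent call last):
  File "<stdin>", line 9, in <module>
  File "h.py", line 35, in rim
    r=least_squares(lambda p:np.hypot(*(pts-p[:2]).T)-p[2],[0,0,rmid],loss="soft_l1",f_scale=.001)
    return func(*args, **kwargs)
    vector_fun = VectorFunction(
        fun_wrapped,
    ...<6 lines>...
        workers=workers
    )
    self._update_fun()
    ~~~~~~~~~~~~~~~~^^
    self.f = self.fun_wrapped(xp_copy(self.x))
             ~~~~~~~~~~~~~~~~^^^^^^^^^^^^^^^^^
    return np.atleast_1d(self.fun(x))
                         ~~~~~~~~^^^
    return self.f(x, *self.args, **self.kwargs)
           ~~~~~~^^^^^^^^^^^^^^^^^^^^^^^^^^^^^^
  File "h.py", line 35, in <lambda>
    r=least_squares(lambda p:np.hypot(*(pts-p[:2]).T)-p[2],[0,0,rmid],loss="soft_l1",f_scale=.001)
                                        ~~~^~~~~~
ValueError: operands could not be broadcast together with shapes (0,) (2,)
```

The arm blocks the top view, so I'll move aside and look again.

Run:
```python
from h import *
move_pose([.25,-.5,.28],list(quat(UP,[.45,-.89,0])));st()
snap(12)
im={n:cv2.imread(f"pics/{n}12.png")for n in("top","side")}
s,t=im["side"],im["top"]
cv2.imwrite("pics/z12.png",np.hstack([cv2.resize(s[150:290,260:400],(400,400)),cv2.resize(t[210:310,200:300],(400,400))]))
for nm,c,z0,r in(("small",ST,.12,.0255),("nest",B,.17,.03125)):
 for dz in(-.003,0,.003):
  for cam in im:
   try: print(nm,dz,cam,*rim(im[cam],cam,[*c,z0+dz],UP,r,.88,1.12))
   except Exception as e: print(nm,cam,"fail")
```

```text
t 40.35 tcp [ 0.2504 -0.4997  0.28  ] F [ 0.2989  0.3842 -0.9163] w 88.4
small -0.003 top [ 0.4196 -0.0767  0.117 ] 0.025378353182207717 43 0.0007054966413535813
small -0.003 side [ 0.422  -0.0793  0.117 ] 0.0255139377493006 70 0.0005362295359042681
small 0 top [ 0.4195 -0.0767  0.12  ] 0.025447618956181098 44 0.0008024923342358926
small 0 side [ 0.4191 -0.0741  0.12  ] 0.025360506965120797 70 0.0005487090643949664
small 0.003 top [ 0.4193 -0.0768  0.123 ] 0.025450313515939592 43 0.0007784724192741975
small 0.003 side [ 0.4162 -0.0688  0.123 ] 0.025230583148560973 70 0.0004861992122953407
nest -0.003 top [0.4477 0.066  0.167 ] 0.03093443969501911 61 0.0006820517724829209
nest -0.003 side [0.451  0.0619 0.167 ] 0.03140043800895663 66 0.0006113106646638711
nest 0 top [0.4473 0.0657 0.17  ] 0.030846235158401188 61 0.000666580891467497
nest 0 side [0.4476 0.0669 0.17  ] 0.03118642038468363 65 0.000670751214071022
nest 0.003 top [0.4468 0.0656 0.173 ] 0.03090877988872483 59 0.0005404854924510039
nest 0.003 side [0.4441 0.0718 0.173 ] 0.030933929027844025 65 0.0005800329640512462
```

View pics/z12.png

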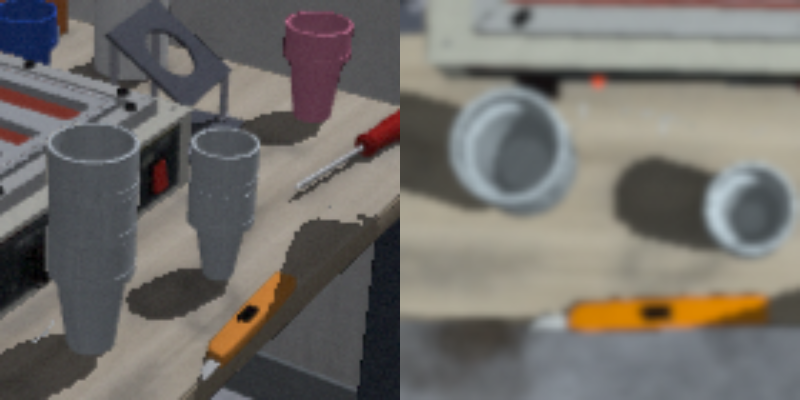

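View pics/side12.png

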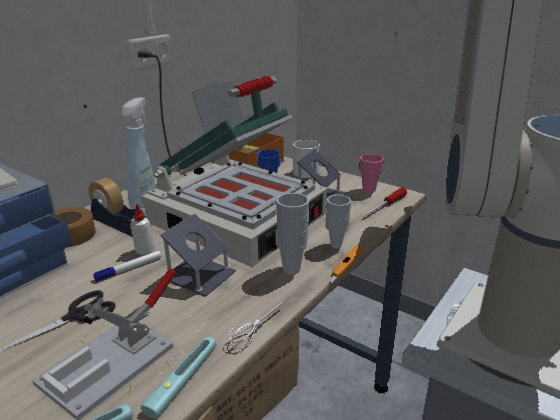

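Run:
```python
import cv2,numpy as np
s=cv2.imread("pics/side12.png");s7=cv2.imread("pics/side7.png")
f=lambda im,x,y,w,h:cv2.resize(im[y:y+h,x:x+w],(260,585),interpolation=cv2.INTER_CUBIC)
cv2.imwrite("pics/z13.png",np.hstack([f(s,319,187,40,90),f(s7,319,187,40,90),f(s,272,190,40,90)]))
```

```text
(no output)
```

View pics/z13.png

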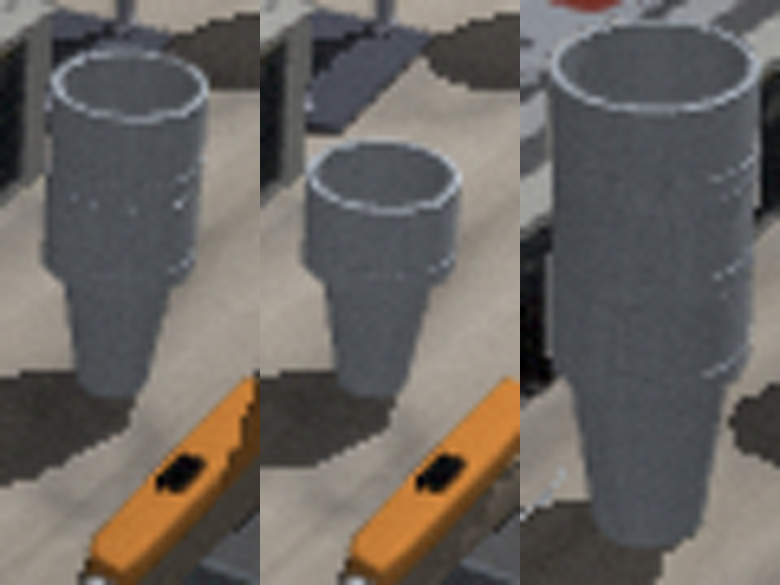

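Run:
```python
from h import *
def resid(tag,c,z,r):
    g=cv2.imread(f"pics/side{tag}.png").max(2).astype(float);out=[]
    for t in np.radians(np.arange(0,360,5)):
        s=np.linspace(.86,1.14,141);X=np.array([*c,z])+r*s[:,None]*np.array([np.cos(t),np.sin(t),0])
        uv=proj("side",X);v=map_coordinates(g,[uv[:,1],uv[:,0]],order=1);w=np.clip(v-np.median(v)-10,0,None)**2
        o=proj("side",np.array([*c,z])+r*np.array([np.cos(t),np.sin(t),0]))[0]
        m=(w[:,None]*uv).sum(0)/w.sum() if w.sum()>0 else o*np.nan
        out.append([np.degrees(t),*(m-o)])
    return np.array(out)
# model: rim 3D rigid displacement: dx,dy,(known) dz, tilt a,b ; solve from pixel residual normal comps
def fit(tag,c,z,r):
    R=resid(tag,c,z,r);th=np.radians(R[:,0]);P=np.c_[c[0]+r*np.cos(th),c[1]+r*np.sin(th),np.full(len(th),z)]
    u0=proj("side",P);e=1e-4
    tan=proj("side",P+1e-4*np.c_[-np.sin(th),np.cos(th),0*th])-u0;nn=np.c_[-tan[:,1],tan[:,0]];nn/=np.linalg.norm(nn,axis=1)[:,None]
    D=lambda d:((proj("side",P+e*d)-u0)/e*nn).sum(1)
    o=np.ones_like(th);zz=0*o
    # params: dz, tilt about y (z+=-a*dx), tilt about x ; radial
    cols=[D(np.c_[zz,zz,o]),D(np.c_[zz,zz,r*np.cos(th)]),D(np.c_[zz,zz,r*np.sin(th)]),D(np.c_[np.cos(th),np.sin(th),zz]),D(np.c_[(o),zz,zz])]
    y=(R[:,1:]*nn).sum(1);k=np.isfinite(y);A=np.array(cols).T[k]
    s=least_squares(lambda p:A@p-y[k],np.zeros(5),loss="soft_l1",f_scale=.3)
    print(tag,c,z,"dz mm",s.x[0]*1e3,"tilt deg x,y",np.degrees(s.x[1:3]),"dr mm",s.x[3]*1e3,"dx",s.x[4]*1e3)
S=np.array([.4198,-.0747]);Bb=np.array([.4478,.068])
fit(7,S,.085,.0255);fit(12,S,.12,.0255);fit(0,Bb,.1,.03125);fit(3,Bb,.135,.03125);fit(7,Bb,.17,.03125);fit(12,Bb,.17,.03125)
```

```text
7 [ 0.4198 -0.0747] 0.085 dz mm 0.49863429404131904 tilt deg x,y [ 1.3077 -2.6391] dr mm 0.25796144637837676 dx 0.15612386996441296
12 [ 0.4198 -0.0747] 0.12 dz mm -0.4068220513181901 tilt deg x,y [-0.0848 -0.0337] dr mm -0.12339304182124386 dx -0.27726097444625714
0 [0.4478 0.068 ] 0.1 dz mm -0.03736976396919757 tilt deg x,y [-0.2908  0.2915] dr mm 0.019210785106912515 dx -0.030311479340571587
3 [0.4478 0.068 ] 0.135 dz mm 0.762370811866192 tilt deg x,y [-2.6241 -0.882 ] dr mm 2.07145593320736 dx 0.4912187718935175
7 [0.4478 0.068 ] 0.17 dz mm 0.8540352664787556 tilt deg x,y [-0.6321  0.193 ] dr mm 0.1794510597256252 dx -1.327540979143931
12 [0.4478 0.068 ] 0.17 dz mm 0.8685622092429707 tilt deg x,y [-0.6795  0.1843] dr mm 0.1942578310837635 dx -1.3459370626511356
```

Run:
```python
import cv2,numpy as np
a,b=cv2.imread("pics/side0.png").astype(int),cv2.imread("pics/side12.png").astype(int)
d=np.abs(a-b).max(2)
print("whisk",d[305:355,225:280].mean(),(d[305:355,225:280]>40).sum(),"driver",d[185:220,360:410].mean(),(d[185:220,360:410]>40).sum(),"pink",(d[150:195,357:385]>40).sum(),"knife",(d[245:282,330:365]>40).sum())
from station import *
job_done(); print(get_time())
```

```text
whisk 2.6454545454545455 0 driver 4.5445714285714285 30 pink 0 knife 73
the job is handed in; nothing more can be done
the job is handed in; nothing more can be done
```

I sorted the cups into the two nests and handed the job in at about 40 s, well inside the 72 s limit. I pulled the stuck large cup straight up into the lone large cup, added the large tilted cup on top, then seated the small tilted cup in the small one.

**Large nest:** both cups made contact at their expected seated heights, 0.1051 m (0.105 expected) and 0.1411 m (0.141 expected). The last pictures show the stack standing straight. The camera fit of the top rim was less clean, about 0.9 mm high, 1.3 mm off in x and with 0.7° of tilt. I took that as noise at the 2 mm calibration level and did not press the nest again.

**Small nest:** contact came about 1.9 mm higher than expected, and a faint seam shows in the close crop. After release, the rim fit gave a height within 0.4 mm of fully home and a tilt under 0.1°, so I judged it seated.

**Bottom cups:** the small base's rim stayed within 1–2 mm of its start by camera. The large base was covered by its nest, so I judged it only from the nest's rim, which agrees to about the same.

**Bystanders:** before and after pictures show no change at the whisk or the pink cup. The screwdriver and orange knife regions had only a few changed pixels, which look like changed shadows. The arm was clear of everything at the end.

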